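Resuspend a spun pellet on the touch vortex mixer

ROBOT

A 6-joint arm with a two-finger parallel gripper is mounted at the origin on a cart in front of the work surface, level with it; the furniture and walls round the work are solid. World frame = base frame: x ahead of the robot, y to its left, z up, the work surface at z = 0. Lengths are in m, angles in rad, forces in N, time in s.
With the tool pointing down it reaches from about 0.25 to 0.8 m from the base axis. Payload 3.9 kg.
Tool frame: the origin (TCP) lies midway between the tips of the shut fingers; the grasp point (between the pads) lies robot.grip_point_offset behind it (robot.grip_point_offset is the distance from the TCP to the grasp point, in m); z points along the fingers, y is the direction in which the jaws open and shut (so a half turn about z gives the same grasp; the last joint's range is limited). The gripper opens to 85 mm and grips with 20 to 120 N. Pads are 22 mm wide; open, the fingers measure 114 mm over their backs; the gripper's body (76 mm by 85 mm) begins 54 mm behind the grasp point. The pads swing forward as they close: fully open they stand 13 mm farther back than shut.
Start: joints at [1.311, 0.26, -0.138, 1.173, 0, 1.571], TCP at [0.135, 0.507, 0.231] pointing down, gripper open.
Joint ranges: [-2.78, 2.78], [-0.83, 1.72], [-1.28, 1.37], [-1.9, 2.12], [-1.57, 1.48], [-3.14, 3.14]. Speed limits (rad/s): [2.57, 2.57, 3.14, 3.14, 3.14, 3.14].

INTERFACE

Orientations are given as [roll, pitch, yaw] about the fixed x, y, z axes, in that order (R = Rz(yaw) Ry(pitch) Rx(roll)).
In Python, from plant import robot gives the robot as it stands. The module is installed in compiled form; this text tells all that it offers.
- The arm moves only by the shell command python3 -m pendant 'ROWS' [FORCE]. ROWS is JSON, a list of rows, each an object with "offset": the shift along the tool's x, y, z in cm, a list of three; "angular": the turn, a rotation vector about the tool's x, y, z in degrees, a list of three; "jaw": the finger opening in cm, from 0 to 8.54. A call has 1 to 12 rows; each row shifts and turns the commanded pose from where the row before left it, along the tool's axes as they then stand; what a row does not reach is not made up. A row lasts 1/10 s, in which the tool goes at most 50 mm and 8.59 degrees, less where a joint would pass 70% of its speed; a pose out of reach is approached as far as the arm can. A call is refused whole if a number of a shift passes 5 or a number of a turn 8.59, either way. A call with a gripper value outside its range is refused whole. The fingers move at their own pace and stop on an object; FORCE is the grip in N (left out, the last holds). Time passes only in rows, so rows that do not move let the fingers close. It gives the time, the measured TCP pose, the force and the opening at its end, in the units of the state.
- robot.sense(): the state, without advancing time (a new reading comes with each control period).
- robot.capture(name): name is "scene" or "side" or "wrist"; returns the picture (480x640x3 uint8, blue, green, red); there is no depth.
- robot.get_calibration(name): a dict with "fx", "fy", "cx", "cy" (pixels), "cam_to_world" (4x4, takes a point from camera to world coordinates). Camera axes: x right, y up, looking along -z (the intrinsics and any distortion apply to the point x, -y, -z); pixel columns grow to the right and rows downward; lengths in m; the calibration is good to about 2 mm. The wrist camera is an equidistant fisheye: a pixel r from the principal point sees the ray r / f radians off the axis. A picture is of the moment at which its call begins: read the wrist's pose just before it. get_calibration takes no time and is no camera call; for the wrist camera it gives the pose at the moment of the call.
- robot.close_job(): hands the job in, once; it reports no verdict.
The state is a dict: "time": time; "qpos": joint angles; "dq": joint speeds; "joint_efforts": joint torques, N m; "tool_pos": TCP position; "tool_rot": TCP orientation; "ft_force": force on the tool from outside, world axes, zero at the start; "wrist_torque": the same for the moment, N m; "width": finger opening in m.
Only numpy, scipy, OpenCV 4.12 (cv2) and the standard library are available. Lean on these libraries where they do the work, as an engineer would, in place of code of your own. Each camera call takes 0.05 s, during which the arm holds its last target. There are 200 camera calls.

TASK

First switch the vortex mixer on by tipping its toggle lever over toward the cup. Then take the spun tube, the one that stands by itself in the rack, stand it upright in the mixer's rubber cup and press it down against the spring until the cup is fully down on its stop. Do not force it beyond that, leave the other two tubes alone, and finish while still holding the tube pressed down: do not let go.

Things in the scene. Friction and masses are not known exactly. Their poses are not given: they have to be found in the camera images.
- mixer: Touch vortex mixer, fixed: grey housing 153 mm (its x) by 116 mm (its y), flat top at z = 68 mm. Origin: centre of its underside; x runs from the sloping front panel to the back, z up. The panel rises from z = 53 mm at x = -81 to 68 mm at x = -21 mm and carries a black speed knob (y = -30 mm, leave it) and the steel toggle lever (y = +30 mm). The rubber cup is on the top at x = +24 mm, y = 0.
- cup_seat (a point): Centre of the inner floor of the rubber cup, on which the tube's bottom stands; 95 mm above the bench when the cup is up. The cup flares: inner diameter about 17 mm at the floor, 32 mm at the rim, rim 17 mm above the floor, outer diameter 41 mm. It moves straight down with the cup.
- mixer_cup (a joint): Travel of the cup, m: 0 = up (at rest), 0.008 = fully down on its hard stop. A spring pushes it up: 4 N at the first movement, rising evenly to 8.8 N at the stop, so about 10 to 20 N on the tube keeps it safely on the stop; over 40 N overloads it.
- mixer_switch (a joint): Toggle lever, rad: 0 = off (tipped to the front, down the panel), 0.64 = on (tipped back toward the cup, as far as it goes). It stays where it is left; about 1 N at its tip moves it. Its pivot line is parallel to the mixer's y axis, at x = -52 mm, z = 64 mm.
- switch_tip (a point): Centre of the round end (10 mm thick) of the toggle lever, 33 mm from its pivot. In the mixer's frame at x = -70, y = +30, z = 92 mm when off and at x = -49, y = +30, z = 97 mm when on.
- spun_tube: The spun tube: plastic sample tube with a stopper cap, 81 mm tall in all; barrel 12.4 mm in diameter with a flat base, ribbed cap 16.6 mm in diameter over the top 19 mm. Loose, about 20 g, to be taken by the cap; upright in the rack with its base 6 mm above the bench. Origin: centre of its base; z up along the tube.
- tube_rack: Clear tube rack, fixed, 54 mm (its x) by 158 mm (its y), end plates 64 mm high at y = +-77 mm; two rows of six 18 mm holes at x = -12 and +12 mm, y = -62.5 to +62.5 mm every 25 mm; upper grid's top face at z = 58 mm. Origin: centre of its underside. The spun tube stands by itself at x = -12, y = +37.5 mm, the two others side by side at y = -62.5 mm.
- tube_b: Another tube of the same make, in the rack hole at x = -12, y = -62.5 mm; leave it.
- tube_c: Another tube of the same make, in the rack hole at x = +12, y = -62.5 mm; leave it.
- stain_bottle: Amber dropper bottle of stain, 42 mm in diameter, 113 mm tall, standing behind the work; leave it standing.
- lab_timer: Flat white timer, 70 x 64 x 16 mm, lying in front of the work; leave it.

How it is judged:
On the way, in this order (a step that is already met when the one before it is completed fails the run):
1. the toggle lever is tipped over to on (at least 0.50 of 0.64 rad) (value of joint mixer_switch above 0.5 rad), for 0.2 s.
2. the spun tube is held in the fingers, lifted clear out of the rack (contact force between the fingers and spun_tube above 0.5 N and height (world z) of spun_tube above 0.062 m and contact force between spun_tube and tube_rack below 0.1 N), for 0.1 s.
At the end, for the whole second after the job is handed in: The switch is on; the spun tube stands upright (within 8 degrees) on the floor of the cup (within 6 mm of its centre and 4 mm of its floor), still held by the fingers, and presses the cup to its stop (at least 7.4 of 8 mm) with 8 to 40 N, the arm itself not touching the mixer, all at rest (value of joint mixer_switch above 0.5 rad and value of joint mixer_cup above 0.0074 m and contact force between spun_tube and mixer between 8 and 40 N and horizontal distance between spun_tube and cup_seat below 0.006 m and z of spun_tube in the frame of cup_seat below 0.004 m and angle between spun_tube's own z axis and vertical below 0.14 rad and contact force between the fingers and spun_tube above 2 N and contact force between each of the arm, the fingers and mixer below 0.5 N and linear speed of spun_tube below 0.02 m/s); the arm keeps its last pose, push and grip.
It fails at once if the cup is forced: more than 50 N between tube and mixer (contact force between spun_tube and mixer above 50 N).
It fails at once if another tube is disturbed (distance of any of tube_b, tube_c from where it was at the start of the episode above 0.025 m).
It fails at once if the stain bottle is knocked over (angle between stain_bottle's own z axis and vertical above 0.5 rad).
It fails at once if the timer is shoved away (distance of lab_timer from where it was at the start of the episode above 0.05 m).
It also fails if it takes over 58 s, if anything falls off the work surface, if the arm or the gripper's body presses on something with over 40 N, if the wrist force passes 120 N, or if a joint passes its speed limit or range.

## Working session

There is one attempt and no reset: what is moved stays moved. The work goes in short steps, Python scripts to look and compute and a shell command to move; the robot and the scene stay as the last step left them, time stands still between calls to the robot, and variables do not carry over. Pictures are saved under pics/ and viewed, about 8 in all and at most 12, crops included, and the job is handed in when it is done.

```bash
mkdir -p pics; python3 - <<'E'
from plant import robot
import cv2,numpy as np
for n in("scene","side"):
    im=robot.capture(n);cv2.imwrite(f"pics/{n}0.png",im)
    c=robot.get_calibration(n);print(n,c)
print(robot.sense(),robot.grip_point_offset)
c=robot.get_calibration("wrist");cv2.imwrite("pics/wrist0.png",robot.capture("wrist"));print(c)
E
```

```text
scene {'fx': 455.40585330597713, 'fy': 455.40585330597713, 'cx': 324.4610209523901, 'cy': 239.02329703935553, 'cam_to_world': array([[-0.86694574,  0.35917535, -0.34554039,  0.24738053],
       [-0.49801969, -0.6514562 ,  0.5723471 ,  0.17798414],
       [-0.01953145,  0.6682798 ,  0.74365357,  0.71543933],
       [ 0.        ,  0.        ,  0.        ,  1.        ]])}
side {'fx': 573.6440234124042, 'fy': 573.6440234124042, 'cx': 307.6945325151982, 'cy': 238.45300143272698, 'cam_to_world': array([[-0.89930828,  0.2936179 , -0.32408817,  0.25208562],
       [-0.4370951 , -0.57998971,  0.68742986,  0.3106172 ],
       [ 0.01387391,  0.75986872,  0.64992849,  0.66028249],
       [ 0.        ,  0.        ,  0.        ,  1.        ]])}
{'time': 0.1, 'qpos': array([ 1.31098294e+00,  2.60589694e-01, -1.39250792e-01,  1.17273433e+00,
        5.81790004e-06,  1.57076821e+00]), 'dq': array([ 0.00159468, -0.00173443,  0.0023295 , -0.00032853,  0.00010192,
       -0.00146862]), 'joint_efforts': array([-1.00969399e-03, -4.06507802e+01,  2.54527670e+01,  1.00907733e-02,
       -7.14366797e-05, -6.22076897e-06]), 'tool_pos': array([0.13470813, 0.50676842, 0.23055912]), 'tool_rot': array([-3.13981417e+00, -5.86789653e-06,  2.88180737e+00]), 'ft_force': array([ 1.55458175, -0.24265681, -0.28012352]), 'wrist_torque': array([-0.02381858, -0.00058057, -0.01167207]), 'width': 0.0855355118966322} 0.0187
{'fx': 371.64829954431775, 'fy': 371.64829954431775, 'cx': 317.38370682704004, 'cy': 240.72145558820884, 'cam_to_world': array([[ 0.25577256, -0.93093517, -0.26065323,  0.06948559],
       [ 0.96673358,  0.24558363,  0.07151832,  0.52449213],
       [-0.00256676, -0.27027465,  0.96277984,  0.37297356],
       [ 0.        ,  0.        ,  0.        ,  1.        ]])}
```

View pics/scene0.png

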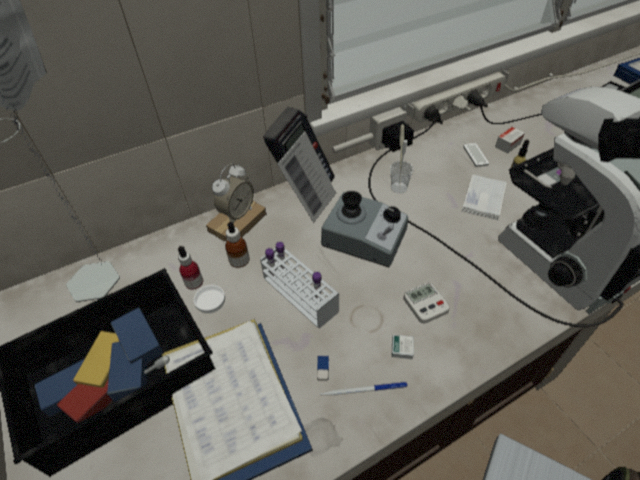

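View pics/side0.png

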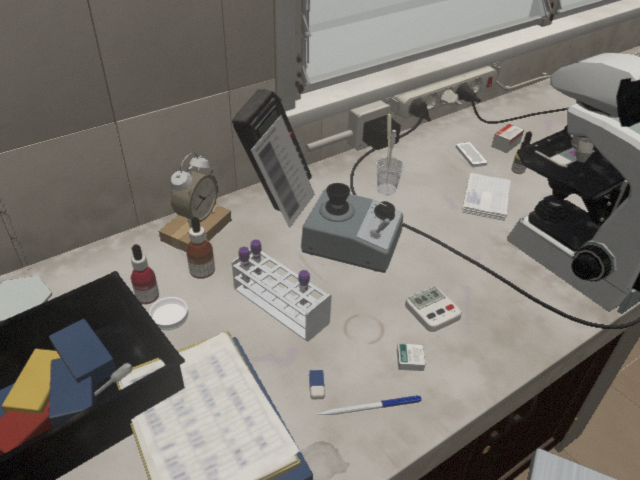

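View pics/wrist0.png

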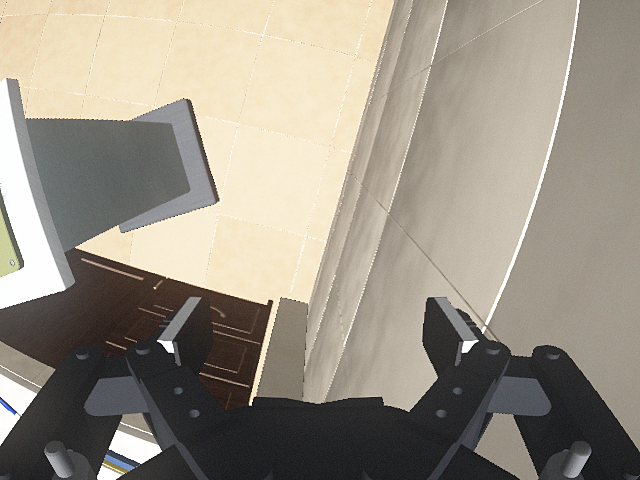

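The scene shot shows the mixer near (365,225), the rack near (300,285) and three purple caps. In the side shot the cup is near (338,195), with the spun cap alone at (304,277) and the other caps at (244,254) and (256,245). I'll zoom on the work and cast rays to the caps.

```bash
cat > h.py <<'E'
from plant import robot
import cv2,numpy as np
def ray(n,u,v,c=None):
    c=c or robot.get_calibration(n); T=c["cam_to_world"]
    a=np.array([(u-c["cx"])/c["fx"],(v-c["cy"])/c["fy"]])
    if n=="wrist":
        r=np.linalg.norm(a); d=np.array([a[0]/r*np.sin(r),-a[1]/r*np.sin(r),-np.cos(r)])
    else: d=np.array([a[0],-a[1],-1.]); d/=np.linalg.norm(d)
    return T[:3,3],T[:3,:3]@d
def plane(n,u,v,z,c=None):
    o,d=ray(n,u,v,c); return o+d*(z-o[2])/d[2]
def tri(rs):
    A=sum(np.eye(3)-np.outer(d,d) for o,d in rs); b=sum((np.eye(3)-np.outer(d,d))@o for o,d in rs)
    return np.linalg.solve(A,b)
def proj(n,p,c=None):
    c=c or robot.get_calibration(n); T=c["cam_to_world"]; q=T[:3,:3].T@(np.array(p)-T[:3,3]); x,y,z=q[0],-q[1],-q[2]
    if n=="wrist":
        r=np.hypot(x,y); t=np.arctan2(r,z); return c["cx"]+c["fx"]*t*x/r, c["cy"]+c["fy"]*t*y/r
    return c["cx"]+c["fx"]*x/z, c["cy"]+c["fy"]*y/z
def purple(im):
    h=cv2.cvtColor(im,cv2.COLOR_BGR2HSV); m=cv2.inRange(h,(125,60,20),(165,255,255))
    k,l,s,c=cv2.connectedComponentsWithStats(m); return [(c[i],s[i]) for i in range(1,k) if s[i][4]>25]
E
python3 - <<'E'
from h import *
a=cv2.imread("pics/scene0.png");b=cv2.imread("pics/side0.png")
for n,i in(("scene",a),("side",b)):
    for c,s in purple(i): print(n,c.round(1),s, plane(n,c[0],s[1]+3,.087).round(4), plane(n,*c,.078).round(4))
A=cv2.resize(a[180:330,252:412],(400,375),interpolation=cv2.INTER_CUBIC)
B=cv2.resize(b[165:345,220:412],(800,750),interpolation=cv2.INTER_CUBIC)
cv2.imwrite("pics/c1.png",cv2.resize(b[170:280,290:420],(780,600*1),interpolation=cv2.INTER_CUBIC)) if 0 else 0
S=cv2.resize(a[180:270,310:415],(400,343),interpolation=cv2.INTER_CUBIC)
D=cv2.resize(b[175:275,295:410],(400,348),interpolation=cv2.INTER_CUBIC)
can=np.zeros((348,800,3),np.uint8);can[:343,:400]=S;can[:348,400:]=D
cv2.imwrite("pics/c1.png",can)
E
```

```text
scene [279.6 246.9] [276 242   8  11  68] [ 0.6042 -0.2531  0.087 ] [ 0.6068 -0.2554  0.078 ]
scene [269.3 253.5] [266 249   8  11  68] [ 0.6113 -0.2299  0.087 ] [ 0.6144 -0.2326  0.078 ]
scene [316.5 277.3] [313 272   8  12  75] [ 0.5097 -0.2264  0.087 ] [ 0.5109 -0.2278  0.078 ]
side [255.6 243.3] [252 240   8   8  49] [ 0.6041 -0.2504  0.087 ] [ 0.6092 -0.2585  0.078 ]
side [243.3 250.2] [240 247   8   8  47] [ 0.6125 -0.2282  0.087 ] [ 0.6179 -0.2362  0.078 ]
side [303.9 273.6] [300 270   9   8  53] [ 0.5094 -0.2246  0.087 ] [ 0.5129 -0.2319  0.078 ]
```

View pics/c1.png

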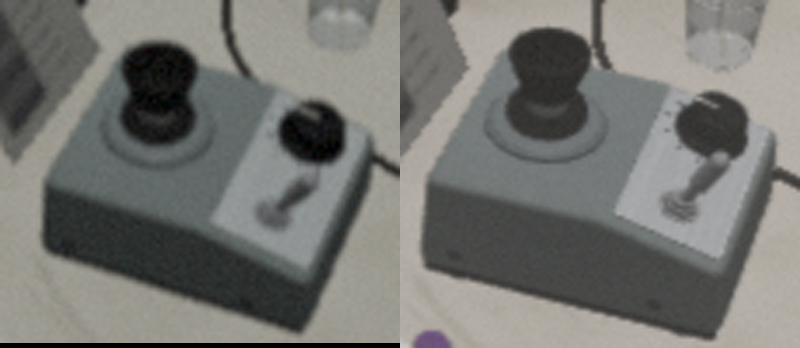

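```bash
python3 - <<'E'
from h import *
S=lambda u,v:("scene",310+u/3.81,180+v/3.81)
D=lambda u,v:("side",295+(u-400)/3.478,175+v/3.478)
tip=tri([ray(*S(312,178)),ray(*D(721,158))]); rim=tri([ray(*S(160,65)),ray(*D(550,48))])
print("tip",tip,"rim",rim)
t=(plane(*S(312,178),.092)+plane(*D(721,158),.092))/2; r=(plane(*S(160,65),.112)+plane(*D(550,48),.112))/2
print(plane(*S(312,178),.092),plane(*D(721,158),.092),plane(*S(160,65),.112),plane(*D(550,48),.112))
d=t-r; print("yaw",np.degrees(np.arctan2(d[1],d[0])-np.arctan2(30,-94)),np.hypot(*d[:2]),"want",np.hypot(94,30))
for a,b in((S(45,248),S(303,330)),(D(425,266),D(716,338))):
    p,q=plane(*a,.003),plane(*b,.003);e=p-q;print("bottom edge",p,q,np.degrees(np.arctan2(e[1],e[0])),np.hypot(*e[:2]))
# rack yaw from caps: spun -> b,  along -y of rack 100mm; b->c is +x 24mm
for n,z in(("scene",.087),("side",.087)):
    pass
E
```

```text
tip [ 0.444789   -0.3986242   0.08257811] rim [ 0.53985791 -0.41547524  0.10342837]
[ 0.44154543 -0.38999656  0.092     ] [ 0.4419519  -0.38712225  0.092     ] [ 0.53549274 -0.40711029  0.112     ] [ 0.53569998 -0.40437933  0.112     ]
yaw 7.323388619514817 0.09540822228611148 want 98.67117106835208
bottom edge [ 0.57479406 -0.35296915  0.003     ] [ 0.4283702  -0.36887023  0.003     ] 6.1978162504596055 0.14728472188788794
bottom edge [ 0.57323449 -0.34936764  0.003     ] [ 0.42694676 -0.36580077  0.003     ] 6.409413019597676 0.14720783861076553
```

Mixer: yaw is about 6.5°, with the switch tip near (0.441,-0.389) and the cup near (0.535,-0.406). The spun cap top is at (0.510,-0.226), and the cap spacings match the rack (98 and 103 mm against 100 and 102.8 mm). I'll turn the tool to yaw 0, so its axes are world x, -y, -z, and go over there.

```bash
python3 -m pendant '[{"offset":[0,0,0],"angular":[0,0,8.5],"jaw":0},{"offset":[0,0,0],"angular":[0,0,8.5],"jaw":0},{"offset":[0,0,0],"angular":[0,0,8.5],"jaw":0},{"offset":[0,0,0],"angular":[0,0,8.5],"jaw":0},{"offset":[0,0,0],"angular":[0,0,8.5],"jaw":0},{"offset":[0,0,0],"angular":[0,0,8.5],"jaw":0},{"offset":[0,0,0],"angular":[0,0,8.5],"jaw":0},{"offset":[0,0,0],"angular":[0,0,8.5],"jaw":0},{"offset":[0,0,0],"angular":[0,0,8.5],"jaw":0},{"offset":[0,0,0],"angular":[0,0,8.5],"jaw":0}]'
python3 -m pendant '[{"offset":[0,0,0],"angular":[0,0,8.5],"jaw":0},{"offset":[0,0,0],"angular":[0,0,8.5],"jaw":0},{"offset":[0,0,0],"angular":[0,0,8.5],"jaw":0},{"offset":[0,0,0],"angular":[0,0,8.5],"jaw":0},{"offset":[0,0,0],"angular":[0,0,8.5],"jaw":0},{"offset":[0,0,0],"angular":[0,0,8.5],"jaw":0},{"offset":[0,0,0],"angular":[0,0,8.5],"jaw":0},{"offset":[0,0,0],"angular":[0,0,8.5],"jaw":0},{"offset":[0,0,0],"angular":[0,0,8.5],"jaw":0},{"offset":[0,0,0],"angular":[0,0,3.6],"jaw":0},{"offset":[0,0,0],"angular":[0,0,0],"jaw":0}]'
python3 - <<'E'
from h import *
print(robot.sense()["qpos"])
for n,u,v,z in(("scene",235,255,.0),("scene",427,302,.016),("scene",318,218,0),("side",200,275,0)):print(u,v,plane(n,u,v,z))
E
```

```text
time: 1.15
tool_pos: [0.1348, 0.5071, 0.2309]
tool_rot: [-3.141, 0.001, 1.392]
ft_force: [0.6, -0.1, 0.2]
width: 0.0003
time: 2.25
tool_pos: [0.3814, 0.2937, 0.2315]
tool_rot: [-2.901, 0.16, 0.498]
ft_force: [-1.2, 0.4, 0.9]
width: -0.0002
[ 0.49678716  0.29969077 -0.12074935  1.31103311  0.24089242  3.14060626]
235 255 [ 7.19094248e-01 -2.45377338e-01 -1.11022302e-16]
427 302 [ 0.33115855 -0.31667248  0.016     ]
318 218 [ 6.23332394e-01 -4.19805282e-01 -1.11022302e-16]
200 275 [ 0.69879183 -0.22482797  0.        ]
```

j6 hit its limit at yaw 0 on this side (yaw = j1 − j6 + π), so I'll swing over first and level the tool there.

```bash
cat >> h.py <<'E'
from scipy.spatial.transform import Rotation as Ro
def rot(s): return Ro.from_euler("xyz",s["tool_rot"])
def delta(p,rpy=(np.pi,0,0)):
    s=robot.sense(); R=rot(s); t=Ro.from_euler("xyz",rpy)
    print("pos",s["tool_pos"].round(4),"rpy",s["tool_rot"].round(3),"F",s["ft_force"].round(1),"w",s["width"].round(4),"t",s["time"])
    print("offset cm",(R.inv().apply(np.array(p)-s["tool_pos"])*100).round(2),"if level yaw0",((np.array(p)-s["tool_pos"])*[100,-100,-100]).round(2),"turn deg",np.degrees((R.inv()*t).as_rotvec()).round(2))
E
python3 -c "
from h import *
delta([.40,-.1,.25],(np.pi,0,.3))"
```

```text
Traceback (most recent call last):
  File "h.py", line 27, in delta
    print("pos",s["tool_pos"].round(4),"rpy",s["tool_rot"].round(3),"F",s["ft_force"].round(1),"w",s["width"].round(4),"t",s["time"])
                                                                                                   ^^^^^^^^^^^^^^^^
AttributeError: 'float' object has no attribute 'round'
```

```bash
sed -i 's/s\["width"\].round(4)/round(s["width"],4)/' h.py
python3 -c "
from h import *
delta([.40,-.1,.25],(np.pi,0,.3))"
```

```text
pos [0.3814 0.2937 0.2315] rpy [-2.901  0.16   0.498] F [-1.2  0.4  0.9] w -0.0002 t 2.25
offset cm [-17.24  34.67  -7.58] if level yaw0 [ 1.86 39.37 -1.85] turn deg [-12.83  10.48  10.14]
```

```bash
python3 -m pendant '[{"offset":[-2.1,4.3,-0.95],"angular":[0,0,0],"jaw":0},{"offset":[-2.1,4.3,-0.95],"angular":[0,0,0],"jaw":0},{"offset":[-2.1,4.3,-0.95],"angular":[0,0,0],"jaw":0},{"offset":[-2.1,4.3,-0.95],"angular":[0,0,0],"jaw":0},{"offset":[-2.1,4.3,-0.95],"angular":[0,0,0],"jaw":0},{"offset":[-2.1,4.3,-0.95],"angular":[0,0,0],"jaw":0},{"offset":[-2.1,4.3,-0.95],"angular":[0,0,0],"jaw":0},{"offset":[-2.1,4.3,-0.95],"angular":[0,0,0],"jaw":0},{"offset":[0,0,0],"angular":[-4.3,3.5,3.4],"jaw":0},{"offset":[0,0,0],"angular":[-4.3,3.5,3.4],"jaw":0},{"offset":[0,0,0],"angular":[-4.3,3.5,3.4],"jaw":0},{"offset":[0,0,0],"angular":[0,0,0],"jaw":0}]'
python3 -c "
from h import *
delta([.37,-.3,.25]);print(robot.sense()['qpos'])"
```

```text
time: 3.45
tool_pos: [0.4007, -0.0916, 0.2505]
tool_rot: [3.141, -0.003, 0.306]
ft_force: [0.5, 0.3, 0.3]
width: 0.0
pos [ 0.4007 -0.0916  0.2505] rpy [ 3.141e+00 -3.000e-03  3.060e-01] F [0.5 0.3 0.3] w 0.0 t 3.45
offset cm [-9.22 18.94  0.04] if level yaw0 [-3.07 20.84  0.05] turn deg [ 0.   -0.15 17.56]
[-2.25467357e-01  5.39941181e-02 -3.41500893e-01  1.17291262e+00
  9.34871590e-04  2.60965421e+00]
```

```bash
python3 -m pendant '[{"offset":[-2.1,4.3,0],"angular":[0,0,0],"jaw":0},{"offset":[-2.1,4.3,0],"angular":[0,0,0],"jaw":0},{"offset":[-2.1,4.3,0],"angular":[0,0,0],"jaw":0},{"offset":[-2.1,4.3,0],"angular":[0,0,0],"jaw":0},{"offset":[0,0,0],"angular":[0,0,8.5],"jaw":0},{"offset":[0,0,0],"angular":[0,0,8.5],"jaw":0},{"offset":[0,0,0],"angular":[0,0,0.5],"jaw":0},{"offset":[0,0,0],"angular":[0,0,0],"jaw":0}]'
python3 - <<'E'
from h import *
delta([.415,-.389,.2])
c=robot.get_calibration("wrist");im=robot.capture("wrist");cv2.imwrite("pics/w1.png",im);np.save("w1.npy",c,allow_pickle=True)
print([np.round(proj("wrist",p,c)) for p in((.441,-.389,.092),(.5355,-.406,.112),(.51,-.2255,.087))])
for q,s in purple(im): print(q,s, plane("wrist",*q,.087,c))
E
```

```text
time: 4.25
tool_pos: [0.3751, -0.2824, 0.2499]
tool_rot: [-3.14, -0.001, 0.003]
ft_force: [-0.6, -0.1, -0.6]
width: 0.0001
pos [ 0.3751 -0.2824  0.2499] rpy [-3.14e+00 -1.00e-03  3.00e-03] F [-0.6 -0.1 -0.6] w 0.0001 t 4.25
offset cm [ 3.95 10.67  4.98] if level yaw0 [ 3.99 10.66  4.99] turn deg [-0.07 -0.06  0.17]
[array([445., 148.]), array([474.,  35.]), array([248.,  62.])]
[250.30943396  62.47924528] [241  54  20  19 265] [ 0.50982704 -0.22738679  0.087     ]
[605.04210526 415.15789474] [599 409  13  13  95] [ 0.09412579 -0.70727625  0.087     ]
```

View pics/w1.png

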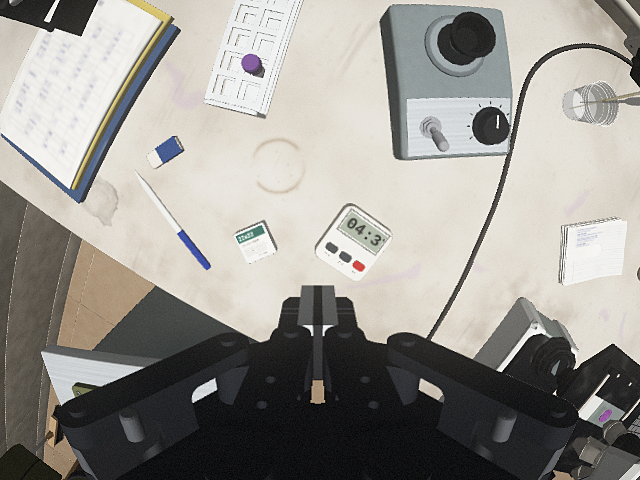

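The wrist view shows the lever with its round end at about (439,143), the cup rim centre at about (469,37), the spun cap at (250,62), and the route clear with the timer on the bench. Tip and cup agree with the earlier estimate to a few mm.

```bash
python3 - <<'E'
from h import *
c=np.load("w1.npy",allow_pickle=True).item()
print(plane("wrist",440,144,.092,c),plane("wrist",469,37,.112,c))
S=lambda u,v:("scene",310+u/3.81,180+v/3.81)
D=lambda u,v:("side",295+(u-400)/3.478,175+v/3.478)
print(tri([ray(*S(312,178)),ray(*D(721,158)),ray("wrist",440,144,c)]),tri([ray(*S(160,65)),ray(*D(550,48)),ray("wrist",469,37,c)]))
E
```

```text
[ 0.44393372 -0.38400547  0.092     ] [ 0.53336431 -0.40174039  0.112     ]
[ 0.44178601 -0.38453194  0.09501106] [ 0.53277268 -0.40017214  0.11673226]
```

```bash
python3 -m pendant '[{"offset":[0.7,3.5,2],"angular":[0,0,0],"jaw":0},{"offset":[0.7,3.5,2],"angular":[0,0,0],"jaw":0},{"offset":[0.6,3.4,2],"angular":[0,0,0],"jaw":0},{"offset":[0,0,4],"angular":[0,0,0],"jaw":0},{"offset":[0,0,4],"angular":[0,0,0],"jaw":0},{"offset":[0,0,2.4],"angular":[0,0,0],"jaw":0},{"offset":[0,0,0],"angular":[0,0,0],"jaw":0}]'
python3 - <<'E'
from h import *
delta([.415,-.386,.086])
c=robot.get_calibration("wrist");im=robot.capture("wrist")
b=robot.capture("side")
can=np.zeros((480,800,3),np.uint8);can[:,:400]=cv2.resize(im[100:400,200:450],(400,480));can[:,400:]=cv2.resize(b[170:290,290:390+0],(400,480))
cv2.imwrite("pics/w2.png",can)
E
```

```text
time: 5.0
tool_pos: [0.3926, -0.3838, 0.0825]
tool_rot: [-3.135, 0.004, 0.001]
ft_force: [-0.9, 1.2, -0.3]
width: -0.0
pos [ 0.3926 -0.3838  0.0825] rpy [-3.135e+00  4.000e-03  1.000e-03] F [-0.9  1.2 -0.3] w -0.0 t 5.0
offset cm [ 2.24  0.22 -0.36] if level yaw0 [ 2.24  0.22 -0.35] turn deg [-0.35  0.24  0.08]
```

View pics/w2.png

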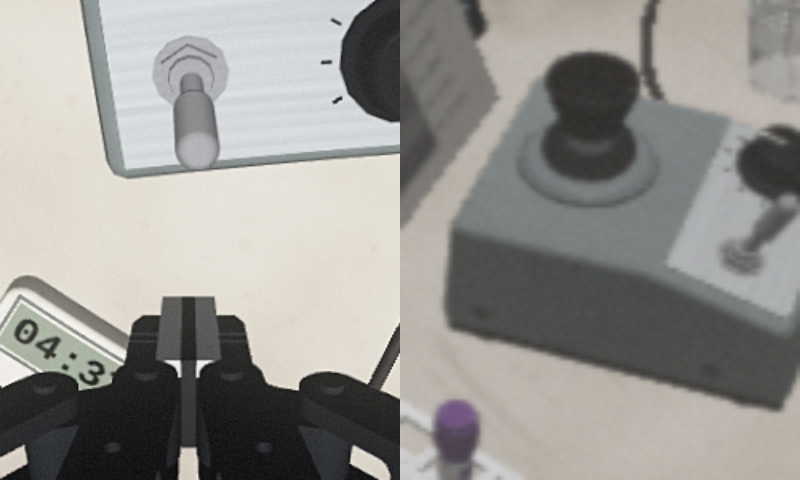

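The lever is straight ahead of the closed fingers (lever tip at crop column 197, fingers at 189). Pushing in +x.

```bash
python3 -m pendant '[{"offset":[1.2,0.2,-0.3],"angular":[0,0,0],"jaw":0},{"offset":[1.2,0.2,0],"angular":[0,0,0],"jaw":0},{"offset":[1,0,0],"angular":[0,0,0],"jaw":0},{"offset":[0.9,0,0],"angular":[0,0,0],"jaw":0},{"offset":[0.8,0,0],"angular":[0,0,0],"jaw":0},{"offset":[0,0,0],"angular":[0,0,0],"jaw":0}]'
python3 -m pendant '[{"offset":[0.3,0,0],"angular":[0,0,0],"jaw":0},{"offset":[0,0,0],"angular":[0,0,0],"jaw":0}]'
python3 -m pendant '[{"offset":[0.2,0,0],"angular":[0,0,0],"jaw":0},{"offset":[0,0,0],"angular":[0,0,0],"jaw":0}]'
```

```text
time: 5.7
tool_pos: [0.4445, -0.3909, 0.0893]
tool_rot: [3.141, 0.003, -0.001]
ft_force: [-6.2, -1.3, 4.5]
width: 0.0002
time: 5.9
tool_pos: [0.4448, -0.3909, 0.0892]
tool_rot: [3.141, 0.007, -0.003]
ft_force: [-11.2, -2.2, 7.1]
width: -0.0001
time: 6.1
tool_pos: [0.445, -0.3909, 0.0891]
tool_rot: [3.14, 0.01, -0.004]
ft_force: [-14.8, -2.2, 9.6]
width: 0.0002
```

The force is building with no further travel, so the lever is at its stop. Backing off, rising and looking.

```bash
python3 -m pendant '[{"offset":[-2.5,0,0],"angular":[0,0,0],"jaw":0},{"offset":[-2,0,0],"angular":[0,0,0],"jaw":0},{"offset":[0,0,-4],"angular":[0,0,0],"jaw":0},{"offset":[0,-1,-4.8],"angular":[0,0,0],"jaw":4.5},{"offset":[3.5,-3.5,0],"angular":[0,0,0],"jaw":4.5},{"offset":[3.5,-3.5,0],"angular":[0,0,0],"jaw":4.5},{"offset":[1,-4,0],"angular":[0,0,0],"jaw":4.5},{"offset":[0,-4,0],"angular":[0,0,0],"jaw":4.5},{"offset":[0,0,0],"angular":[0,0,0],"jaw":4.5},{"offset":[0,0,0],"angular":[0,0,0],"jaw":4.5}]'
python3 - <<'E'
from h import *
delta([.510,-.2265,.17])
c=robot.get_calibration("wrist");im=robot.capture("wrist");np.save("w3.npy",c,allow_pickle=True)
cv2.imwrite("pics/w3.png",im)
for q,s in purple(im): print(q,s, plane("wrist",*q,.087,c))
E
```

```text
time: 7.1
tool_pos: [0.4864, -0.2298, 0.1775]
tool_rot: [-3.142, -0.002, 0.001]
ft_force: [-0.2, 0.6, -0.0]
width: 0.0449
pos [ 0.4864 -0.2298  0.1775] rpy [-3.142e+00 -2.000e-03  1.000e-03] F [-0.2  0.6 -0. ] w 0.0449 t 7.1
offset cm [ 2.36 -0.33  0.75] if level yaw0 [ 2.36 -0.33  0.75] turn deg [-0.   -0.13  0.04]
[319.99790795  49.56694561] [308  38  25  25 478] [ 0.61309588 -0.23155068  0.087     ]
[355.6106383   61.55744681] [343  50  25  24 470] [ 0.60561578 -0.25360836  0.087     ]
[312.29102845 208.34135667] [301 197  24  24 457] [ 0.51188517 -0.22688177  0.087     ]
```

View pics/w3.png

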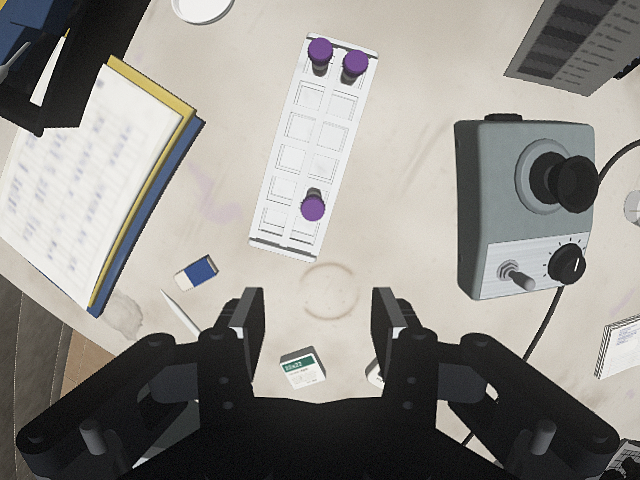

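The view shows the spun cap at (312,208), centred between the fingers, and the lever with its base at (508,270) and its end at about (524,284). I'll check that against on and off.

```bash
python3 - <<'E'
from h import *
c=np.load("w3.npy",allow_pickle=True).item()
R=lambda x,y:np.array([.534,-.403])+np.array([[.993,-.116],[.116,.993]])@np.array([x-24,y])/1000
for n,x,z in(("off",-70,92),("on",-49,97),("piv",-52,64)):
    p=[*R(x,30),z/1000];print(n,p,np.round(proj("wrist",p,c)))
print(plane("wrist",526,285,.092,c),plane("wrist",526,285,.097,c),plane("wrist",508,271,.064,c),plane("wrist",574,184,.112,c))
E
```

```text
off [np.float64(0.437178), np.float64(-0.384114), 0.092] [519. 310.]
on [np.float64(0.458031), np.float64(-0.381678), 0.097] [525. 288.]
piv [np.float64(0.455052), np.float64(-0.38202600000000003), 0.064] [505. 276.]
[ 0.45785529 -0.3857948   0.092     ] [ 0.45999237 -0.38237629  0.097     ] [ 0.45894775 -0.38421663  0.064     ] [ 0.53707427 -0.4015801   0.112     ]
```

The lever is on: its end is at (525,285), against a predicted (525,288) for on and (519,310) for off. Now grasping the tube at (0.511,-0.227).

```bash
python3 -m pendant '[{"offset":[2.5,-0.3,0],"angular":[0,0,0],"jaw":4.5},{"offset":[0,0,4],"angular":[0,0,0],"jaw":4.5},{"offset":[0,0,4],"angular":[0,0,0],"jaw":4.5},{"offset":[0,0,2.8],"angular":[0,0,0],"jaw":4.5},{"offset":[0,0,0.8],"angular":[0,0,0],"jaw":4.5},{"offset":[0,0,0],"angular":[0,0,0],"jaw":4.5}]'
python3 - <<'E'
from h import *
delta([.5115,-.227,.062])
im=robot.capture("wrist");s=robot.capture("side")
can=np.zeros((480,800,3),np.uint8);can[:,:400]=cv2.resize(im[150:400,210:420],(400,480));can[:,400:]=cv2.resize(s[200:320,250:350],(400,480))
cv2.imwrite("pics/w4.png",can)
E
```

```text
time: 7.75
tool_pos: [0.51, -0.2285, 0.0603]
tool_rot: [-3.14, 0.0, -0.003]
ft_force: [0.5, 0.0, 0.4]
width: 0.0448
pos [ 0.51   -0.2285  0.0603] rpy [-3.14e+00  0.00e+00 -3.00e-03] F [0.5 0.  0.4] w 0.0448 t 7.75
offset cm [ 0.15 -0.15 -0.17] if level yaw0 [ 0.15 -0.15 -0.17] turn deg [-0.06  0.03 -0.19]
```

View pics/w4.png

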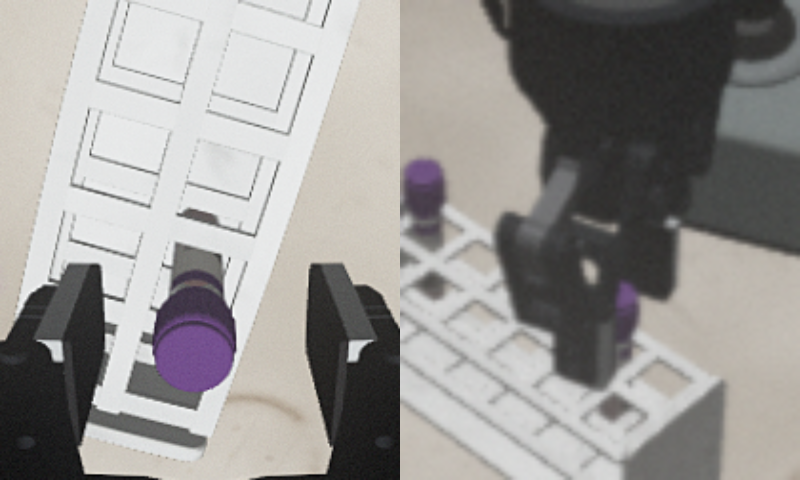

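The cap sits between the pads, about 2 mm toward +y, which agrees with the computed 1.5 mm correction. Correct and close.

```bash
python3 -m pendant '[{"offset":[0.15,-0.15,-0.1],"angular":[0,0,0],"jaw":4.5},{"offset":[0,0,0],"angular":[0,0,0],"jaw":2.5},{"offset":[0,0,0],"angular":[0,0,0],"jaw":1},{"offset":[0,0,0],"angular":[0,0,0],"jaw":1},{"offset":[0,0,0],"angular":[0,0,0],"jaw":1},{"offset":[0,0,0],"angular":[0,0,0],"jaw":1}]' 60
python3 -m pendant '[{"offset":[0,0,-2],"angular":[0,0,0],"jaw":1},{"offset":[0,0,-3],"angular":[0,0,0],"jaw":1},{"offset":[0,0,-4],"angular":[0,0,0],"jaw":1},{"offset":[0,0,-4],"angular":[0,0,0],"jaw":1},{"offset":[0,0,-1],"angular":[0,0,0],"jaw":1},{"offset":[0,0,0],"angular":[0,0,0],"jaw":1},{"offset":[0,0,0],"angular":[0,0,0],"jaw":1}]'
```

```text
time: 8.45
tool_pos: [0.5135, -0.2267, 0.0638]
tool_rot: [3.141, -0.004, -0.002]
ft_force: [-0.5, 1.0, 5.4]
width: 0.0147
time: 9.15
tool_pos: [0.5115, -0.2261, 0.2013]
tool_rot: [-3.141, -0.0, -0.002]
ft_force: [-0.7, -0.8, -0.8]
width: 0.0145
```

```bash
python3 -m pendant '[{"offset":[0.6,4.4,0],"angular":[0,0,0],"jaw":1},{"offset":[0.6,4.4,0],"angular":[0,0,0],"jaw":1},{"offset":[0.6,4.4,0],"angular":[0,0,0],"jaw":1},{"offset":[0.65,4.4,0],"angular":[0,0,0],"jaw":1},{"offset":[0,0,0],"angular":[0,0,0],"jaw":1},{"offset":[0,0,0],"angular":[0,0,0],"jaw":1}]'
python3 - <<'E'
from h import *
delta([.536,-.403,.2])
p=robot.sense()["tool_pos"]
w=robot.capture("wrist");a=robot.capture("scene");b=robot.capture("side")
for n,i in(("w5",w),("a5",a),("b5",b)):cv2.imwrite(f"pics/{n}.png",i)
for n in("scene","side","wrist"):
    print(n,[np.round(proj(n,[p[0],p[1],p[2]+d])) for d in(0,-.058)],np.round(proj(n,[.536,-.403,.112])))
can=np.zeros((480,800,3),np.uint8);can[:,:400]=cv2.resize(a[140:260,300:400],(400,480),interpolation=cv2.INTER_CUBIC);can[:,400:]=cv2.resize(b[125:245,290:390],(400,480),interpolation=cv2.INTER_CUBIC)
cv2.imwrite("pics/c5.png",can)
E
```

```text
time: 9.75
tool_pos: [0.535, -0.4025, 0.1991]
tool_rot: [-3.138, 0.002, -0.003]
ft_force: [-0.8, 0.0, -0.8]
width: 0.0143
pos [ 0.535  -0.4025  0.1991] rpy [-3.138e+00  2.000e-03 -3.000e-03] F [-0.8  0.  -0.8] w 0.0143 t 9.75
offset cm [ 0.1   0.05 -0.09] if level yaw0 [ 0.1   0.05 -0.09] turn deg [-0.21  0.13 -0.2 ]
scene [array([352., 163.]), array([351., 187.])] [351. 198.]
side [array([341., 143.]), array([339., 175.])] [338. 189.]
wrist [array([321., 307.]), array([320., 263.])] [320. 247.]
```

View pics/c5.png

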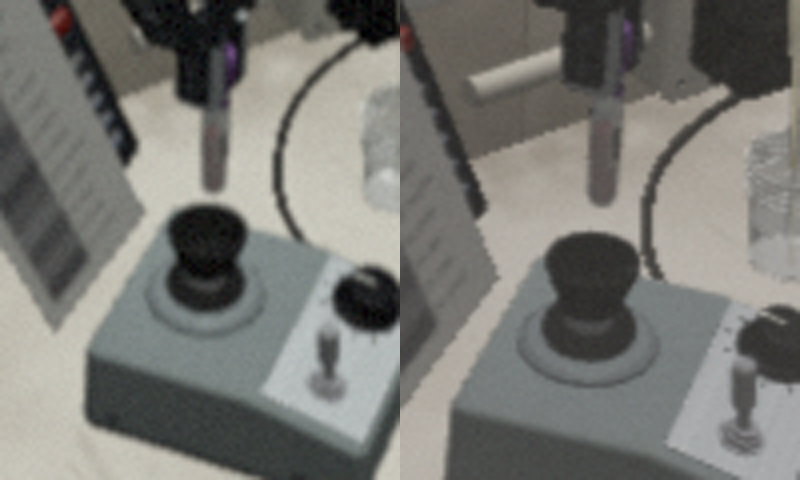

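View pics/w5.png

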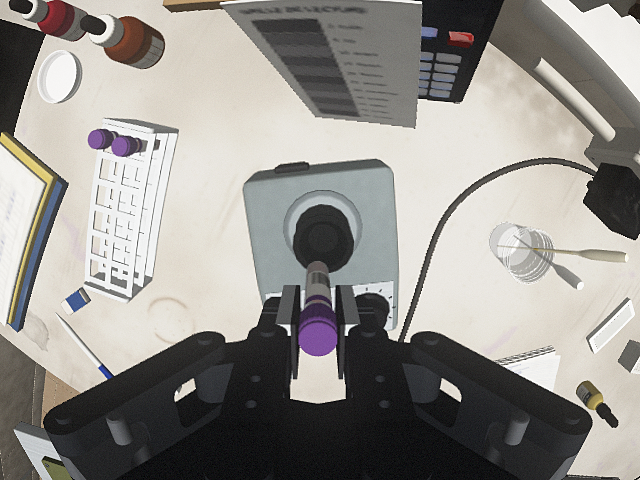

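The tube hangs straight and slightly off centre: its base is at scene (353.5,187.5) and side (340.5,176), about 2 px right of the tool axis. The rim centre is near the prediction in both, and the wrist rim is at about (322,244). I'll refine the base and rim in the wrist view with one enlarged crop.

```bash
python3 - <<'E'
from h import *
w=cv2.imread("pics/w5.png")
cr=np.clip(w[190:340,260:380].astype(float)*1.8+20,0,255).astype(np.uint8)
cv2.imwrite("pics/c6.png",cv2.resize(cr,(480,600),interpolation=cv2.INTER_CUBIC))
E
```

```text
(no output)
```

View pics/c6.png

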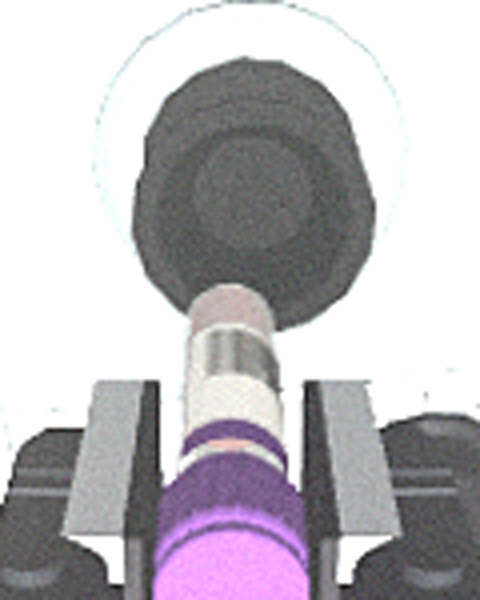

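```bash
python3 - <<'E'
from h import *
print("base",plane("wrist",318,270.3,.141),"rim",plane("wrist",323.6,242.3,.112),"floor",plane("wrist",323.3,238,.095))
print("base from scene/side", tri([ray("scene",353.5,186.3),ray("side",340.5,174.5)]),plane("scene",353.5,186,.141),plane("side",340.5,174,.141))
print("capTop",plane("wrist",260+231/4,190+575/4,.222))
print("rim scene/side",plane("scene",351.75,195.5,.112),plane("side",338,189.3,.112))
print(robot.sense()["tool_pos"])
E
```

```text
base [ 0.53023864 -0.40143918  0.141     ] rim [ 0.53887312 -0.40507292  0.112     ] floor [ 0.53712025 -0.40512667  0.095     ]
base from scene/side [ 0.53671215 -0.41410348  0.13384639] [ 0.53333723 -0.40753112  0.141     ] [ 0.53362117 -0.40562951  0.141     ]
capTop [ 0.53466945 -0.40131475  0.222     ]
rim scene/side [ 0.53796942 -0.41082753  0.112     ] [ 0.53532651 -0.40300117  0.112     ]
[ 0.53571406 -0.40083533  0.20130455]
```

The wrist view says the cup is about +7 mm x and -4 mm y from the tube base; scene and side say less (+2 to +5 mm x). I'll shift part of the way, lower to just above the rim and check from near.

```bash
python3 -m pendant '[{"offset":[0.5,0.3,0],"angular":[0,0,0],"jaw":1},{"offset":[0,0,1.3],"angular":[0,0,0],"jaw":1},{"offset":[0,0,1.2],"angular":[0,0,0],"jaw":1},{"offset":[0,0,0],"angular":[0,0,0],"jaw":1},{"offset":[0,0,0],"angular":[0,0,0],"jaw":1}]' 90
python3 - <<'E'
from h import *
ps=[]
for i in range(3): w=robot.capture("wrist"); ps.append(robot.sense()["tool_pos"])
print(np.mean(ps,0));np.save("w7.npy",robot.get_calibration("wrist"),allow_pickle=True)
a=robot.capture("scene");b=robot.capture("side")
cv2.imwrite("pics/w7.png",w);cv2.imwrite("pics/a7.png",a);cv2.imwrite("pics/b7.png",b)
f=lambda i:np.clip(i.astype(float)*1.8+20,0,255).astype(np.uint8)
can=np.zeros((600,800,3),np.uint8)
can[:,:480]=cv2.resize(f(w[200:350,260:380]),(480,600),interpolation=cv2.INTER_CUBIC)
can[:300,480:]=cv2.resize(f(a[165:215,325:378]),(320,300),interpolation=cv2.INTER_CUBIC)
can[300:,480:]=cv2.resize(f(b[155:205,312:365]),(320,300),interpolation=cv2.INTER_CUBIC)
cv2.imwrite("pics/c7.png",can)
E
```

```text
time: 10.4
tool_pos: [0.5412, -0.4048, 0.1772]
tool_rot: [-3.141, -0.001, -0.001]
ft_force: [-0.0, 0.2, 0.1]
width: 0.0137
[ 0.54163439 -0.40537979  0.17796034]
```

View pics/c7.png

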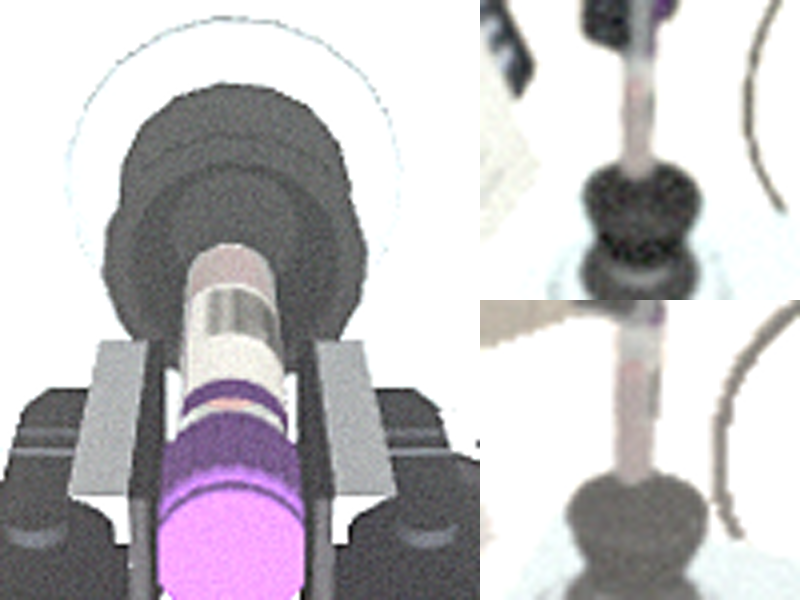

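```bash
python3 - <<'E'
from h import *
c=np.load("w7.npy",allow_pickle=True).item()
print("base",plane("wrist",317.9,271,.120,c),"rim",plane("wrist",318.9,263.7,.112,c),"floor",plane("wrist",319,256.5,.095,c))
S=lambda u,v:("scene",325+(u-480)/6.04,165+v/6);D=lambda u,v:("side",312+(u-480)/6.04,155+(v-300)/6)
for f in(S,D):print(plane(*f(*((638,172) if f is S else (633,475))),.12),plane(*f(*((643,192) if f is S else (637,510))),.112))
print("capTop",plane("wrist",260+231/4,200+550/4,.201,c))
E
```

```text
base [ 0.53679574 -0.40623741  0.12      ] rim [ 0.53847542 -0.40685275  0.112     ] floor [ 0.53746374 -0.40700659  0.095     ]
[ 0.5375223  -0.40708273  0.12      ] [ 0.53558575 -0.407255    0.112     ]
[ 0.53791376 -0.40523213  0.12      ] [ 0.53455143 -0.40120185  0.112     ]
capTop [ 0.54024183 -0.40596753  0.201     ]
```

The base is over the cup centre within about 2 mm in all three views, and the tilt is about 2–3°. Lowering while watching the force.

```bash
python3 -m pendant '[{"offset":[0,0,1],"angular":[0,0,0],"jaw":1},{"offset":[0,0,0.8],"angular":[0,0,0],"jaw":1},{"offset":[0,0,0],"angular":[0,0,0],"jaw":1}]' 100
python3 -m pendant '[{"offset":[0,0,0.3],"angular":[0,0,0],"jaw":1},{"offset":[0,0,0.2],"angular":[0,0,0],"jaw":1},{"offset":[0,0,0],"angular":[0,0,0],"jaw":1}]'
python3 -m pendant '[{"offset":[0,0,0.3],"angular":[0,0,0],"jaw":1},{"offset":[0,0,0],"angular":[0,0,0],"jaw":1},{"offset":[0,0,0],"angular":[0,0,0],"jaw":1}]'
```

```text
time: 10.95
tool_pos: [0.5403, -0.4046, 0.1573]
tool_rot: [-3.139, 0.001, -0.002]
ft_force: [0.1, -0.5, 0.0]
width: 0.0131
time: 11.25
tool_pos: [0.5413, -0.4053, 0.1542]
tool_rot: [-3.141, -0.001, -0.002]
ft_force: [-0.4, -0.0, 0.5]
width: 0.013
time: 11.55
tool_pos: [0.5419, -0.4057, 0.1524]
tool_rot: [3.141, -0.003, -0.002]
ft_force: [-0.5, 0.5, 4.5]
width: 0.013
```

```bash
for i in 1; do python3 -m pendant '[{"offset":[0,0,0.2],"angular":[0,0,0],"jaw":1},{"offset":[0,0,0.2],"angular":[0,0,0],"jaw":1},{"offset":[0,0,0],"angular":[0,0,0],"jaw":1}]'; done
python3 -m pendant '[{"offset":[0,0,0.2],"angular":[0,0,0],"jaw":1},{"offset":[0,0,0],"angular":[0,0,0],"jaw":1}]'
python3 -m pendant '[{"offset":[0,0,0.1],"angular":[0,0,0],"jaw":1},{"offset":[0,0,0],"angular":[0,0,0],"jaw":1},{"offset":[0,0,0],"angular":[0,0,0],"jaw":1}]'
```

```text
time: 11.85
tool_pos: [0.5419, -0.4057, 0.1483]
tool_rot: [3.141, -0.003, -0.002]
ft_force: [-0.2, 0.5, 5.9]
width: 0.013
time: 12.05
tool_pos: [0.542, -0.4057, 0.1466]
tool_rot: [3.141, -0.003, -0.002]
ft_force: [-1.1, -0.3, 8.1]
width: 0.0132
time: 12.35
tool_pos: [0.5421, -0.4057, 0.1459]
tool_rot: [3.141, -0.004, -0.002]
ft_force: [-0.2, 1.3, 8.3]
width: 0.0132
```

```bash
python3 -m pendant '[{"offset":[0,0,0.1],"angular":[0,0,0],"jaw":1},{"offset":[0,0,0],"angular":[0,0,0],"jaw":1},{"offset":[0,0,0],"angular":[0,0,0],"jaw":1}]'
python3 -m pendant '[{"offset":[0,0,0.1],"angular":[0,0,0],"jaw":1},{"offset":[0,0,0],"angular":[0,0,0],"jaw":1},{"offset":[0,0,0],"angular":[0,0,0],"jaw":1}]'
```

```text
time: 12.65
tool_pos: [0.5421, -0.4057, 0.1451]
tool_rot: [3.14, -0.004, -0.002]
ft_force: [-0.6, 1.2, 8.4]
width: 0.013
time: 12.95
tool_pos: [0.5423, -0.4058, 0.1448]
tool_rot: [3.14, -0.005, -0.002]
ft_force: [-1.7, 1.4, 11.8]
width: 0.0131
```

The tool's z travel is stalling and the force now rises faster than the spring, so the cup is on its stop. I'll add a little margin and then check.

```bash
python3 -m pendant '[{"offset":[0,0,0.1],"angular":[0,0,0],"jaw":1},{"offset":[0,0,0],"angular":[0,0,0],"jaw":1},{"offset":[0,0,0],"angular":[0,0,0],"jaw":1},{"offset":[0,0,0],"angular":[0,0,0],"jaw":1},{"offset":[0,0,0],"angular":[0,0,0],"jaw":1}]'
python3 - <<'E'
from h import *
w=robot.capture("wrist");a=robot.capture("scene");b=robot.capture("side")
f=lambda i:np.clip(i.astype(float)*1.8+20,0,255).astype(np.uint8)
can=np.zeros((600,800,3),np.uint8)
can[:,:480]=cv2.resize(f(w[200:350,260:380]),(480,600),interpolation=cv2.INTER_CUBIC)
can[:300,480:]=cv2.resize(f(a[165:245,325:410]),(320,300),interpolation=cv2.INTER_CUBIC)
can[300:,480:]=cv2.resize(f(b[155:235,312:397]),(320,300),interpolation=cv2.INTER_CUBIC)
cv2.imwrite("pics/c8.png",can)
for i in range(4):
    robot.capture("wrist");s=robot.sense();print(s["tool_pos"].round(4),s["ft_force"].round(1),round(s["width"],4),s["wrist_torque"].round(2))
E
```

```text
time: 13.45
tool_pos: [0.5426, -0.4059, 0.1448]
tool_rot: [3.139, -0.006, -0.002]
ft_force: [-1.7, 1.5, 14.6]
width: 0.0128
[ 0.5426 -0.4059  0.1448] [-2.4  2.1 15.5] 0.0135 [ 0.59  0.47 -0.02]
[ 0.5426 -0.4059  0.1448] [-2.3  1.8 14.8] 0.0134 [ 0.6   0.49 -0.02]
[ 0.5426 -0.4059  0.1448] [-1.6  1.6 15.5] 0.0128 [ 0.61  0.48 -0.  ]
[ 0.5426 -0.4059  0.1448] [-2.4  3.2 15.1] 0.0132 [0.61 0.5  0.01]
```

Force is steady at 15 N with z stationary. The floor height fits too: TCP 0.1448 minus the 0.0578 grasp offset is 0.087, which is 0.095 minus 8 mm. Handing in.

```bash
python3 -c "
from plant import robot
print(robot.close_job()); s=robot.sense(); print(s['time'],s['tool_pos'],s['ft_force'],s['width'])"
```

```text
the job is handed in; nothing more can be done
None
the job is handed in; nothing more can be done
```

I switched the mixer on, lifted the spun tube out of the rack, stood it in the rubber cup and pressed it to the stop. I then handed in at about 14 s, still gripping it with 100 N; the hand-in gives no verdict.

**Last checks:**
- **Switch:** the lever's end was at the "on" position in the wrist view, within 3 px of the prediction and over 20 px from "off".
- **Press:** the wrist force was a steady 15 N. The tool stopped at z = 0.1448 m, about 8 mm below first contact. The tube base then works out at 0.087 m, which is the cup floor fully down.
- **Centring and tilt:** just above the rim, the wrist view put the tube within about 1–2 mm of the cup centre. The scene and side views differed by 2–5 mm, and by opposite signs in x. I took the middle, and the flared cup and the floor height fit a seated tube. The tube's tilt was about 2–3°.

**What went wrong or was not checked:**
- An early turn ran the last joint to its limit. I mended it by swinging over first.
- The finger opening read 13–15 mm on the 16.6 mm cap, which I did not explain; the tube did not slip under the press.
- My last picture, of the pressed tube, could not be viewed because the 12-picture limit was reached. The final state therefore rests on force and position readings only.

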